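# Press the blue lid onto the parts tub

### The job

Close the white parts tub that has the blue band and blue base plate: take the loose blue lid from the bench by its knob, set it on that tub's mouth and press it down firmly until it is fully home and sits level on the rim, then let go. The red tub is still in use, so leave the red lid where it lies.

Things in the scene. Friction and masses are not known exactly. Their poses are not given: they have to be found in the camera images.
- blue_tub: Tub to close: round, white, blue band, on a blue plate 124x124x8 mm fixed to the bench. Origin: bench level, centre. Rim 75 mm up, 100 mm outside, 92 mm inside diameter. Four black lugs in the mouth, tops 6 mm below the rim, carry a lid laid on (lid origin 69 mm above tub origin). They hold by friction: about 15 N (at most 20) slides them down till the flange meets the rim (57 mm); they stay.
- blue_lid: Lid to fit: all blue, rigid, loose, knob up, 70 g. Origin: centre of underside; z up along the knob. From below: slightly tapered plug that enters the tub with some 10 mm of play all round, 60 mm diameter at its foot, 72 mm at the top, z 0 to 18 mm; round flange, 116 mm diameter, z 18 to 23 mm; round upright knob in the centre, 30 mm diameter, z 23 to 57 mm.
- red_tub: The other tub, to be left open: same size and shape, with a red band, on a red plate fixed to the bench, brass bolts inside. Origin as for the blue tub.
- red_lid: The other lid, to be left where it lies: same size and shape as the blue lid, all red, loose on the bench. Origin as for the blue lid.
Mind the look-alikes: they are no part of the job. Of the things shaped like the blue_lid, the blue one is meant.

How it is judged:
By the outcome, as a careful person would: the job done as asked, in the order asked, and still so for the second after the job is handed in, with the robot touching nothing.
It also fails if it takes over 48 s, if anything falls off the work surface, if the arm or the gripper's body presses on something with over 40 N, if the wrist force passes 120 N, or if a joint passes its speed limit or range.

### The arm

A 6-joint arm with a two-finger parallel gripper is mounted at the origin on the work surface. World frame = base frame: x ahead of the robot, y to its left, z up, the work surface at z = 0. Lengths are in m, angles in rad, forces in N, time in s.
With the tool pointing down it reaches from about 0.4 to 0.925 m from the base axis. Payload 3.4 kg.
Tool frame: the origin (TCP) lies on the centre line of the jaws, within the pads' length; the fingertips stand 8 mm ahead of it and the grasp point (between the pads) lies 11 mm behind it; z points along the fingers, y is the line along which they close (so a half turn about z gives the same grasp; the last joint's range is limited). The gripper opens to 85 mm and grips with 20 to 120 N. Pads are 22 mm wide; open, the fingers measure 114 mm over their backs; the gripper's body (76 mm by 85 mm) begins 54 mm behind the grasp point. The pads swing forward as they close: fully open they stand 13 mm farther back than shut.
Start: joints at [-1.282, 0.307, 1.506, -0, 1.328, -0.073], TCP at [0.204, -0.538, 0.239] pointing down, gripper open.
Joint ranges: [-3.12, 3.12], [-1.05, 2.28], [0.14, 2.33], [-1.42, 4.57], [0.1, 2.73], [-2.68, 2.68]. Speed limits (rad/s): [2.57, 2.57, 3.14, 3.14, 3.14, 3.14].

### API

Orientations are given as a rotation vector (axis times angle).
In Python, from cell import env, imaging, job gives the robot as it stands.
- The arm moves only by the tool jog_arm, never from a script. Its argument "steps" is a list of rows, each a list of 2 entries, a list of its own where there are three numbers: the shift along the tool's x, y, z as a fraction of full scale, then the turn, a rotation vector about the tool's x, y, z as a fraction of full scale. In form: [[[dx, dy, dz], [rx, ry, rz]], ...]. A call has 1 to 10 rows; each row shifts and turns the commanded pose from where the row before left it, along the tool's axes as they then stand; what a row does not reach is not made up. Full scale, the value 1, is 40 cm for a shift and 90 degrees for a turn. A row lasts 1/8 s, in which the tool goes at most 62.5 mm and 10.7 degrees, less where a joint would pass 70% of its speed; a pose out of reach is approached as far as the arm can. A call with a number of a shift or a turn outside -1 to 1 is refused whole. A call with a gripper value outside its range is refused whole. "jaw" is the gripper command: -1 is shut, 1 is fully open, values between are in proportion, set as the call begins (left out, the last holds). The fingers move at their own pace and stop on an object; "force" is the grip in N (left out, the last holds). Time passes only in rows, so rows that do not move let the fingers close. It gives the time, the measured TCP pose, the force, the opening and the grip force at its end, in the units of the state.
- env.sense(): the state, without advancing time (a new reading comes with each control period).
- imaging.get_image(name): name is "scene" or "top" or "wrist"; returns (picture, depth): 480x640x3 uint8, red, green, blue; 480x640 float32, m along the optical axis (not along the pixel's ray), 0 where there is no reading.
- imaging.camera_model(name): a dict with "intrinsics" (3x3 intrinsics, pixels), "world_from_camera" (4x4, takes a point from camera to world coordinates). Camera axes: x right, y up, looking along -z (the intrinsics and any distortion apply to the point x, -y, -z); pixel columns grow to the right and rows downward; lengths in m; the calibration is good to about 2 mm. A picture is of the moment at which its call begins: read the wrist's pose just before it. camera_model takes no time and is no camera call; for the wrist camera it gives the pose at the moment of the call.
- job.hand_in(): hands the job in; it is judged then, once.
The state is a dict: "time": time; "q": joint angles; "joint_vel": joint speeds; "joint_efforts": joint torques, N m; "tcp_pos": TCP position; "tcp_rot": TCP orientation; "ft_force": force on the tool from outside, world axes, zero at the start; "wrist_torque": the same for the moment, N m; "width": finger opening in m; "grip_force": force on a finger pad.
Only numpy, scipy, OpenCV 4.12 (cv2) and the standard library are available. Lean on these libraries where they do the work, as an engineer would, in place of code of your own. Each camera call takes 0.05 s, during which the arm holds its last target. There are 200 camera calls.

## Working session

There is one attempt and no reset: what is moved stays moved. The work goes in short steps, Python scripts to look and compute and a tool call to move; the robot and the scene stay as the last step left them, time stands still between calls to the robot, and variables do not carry over. Pictures are saved under pics/ and viewed, at most 10 in all, crops included, and the job is handed in when it is done.

Besides the shell and the picture viewer there is one more tool, called after "Emit:" by a JSON object that holds its "op" and its "data". jog_arm: Moves the arm, as the interface text tells. Shift numbers are shares of 40 cm and turn numbers shares of 90 degrees, none past 1 either way. Its arguments: {"type":"object","properties":{"steps":{"type":"array"},"jaw":{"type":"number"},"force":{"type":"number"}},"required":["steps"]}

```bash
mkdir -p pics; ls; cat > h.py <<'E'
import numpy as np, cv2
from cell import env, imaging, job
def cloud(n):
    s=env.sense(); M=imaging.camera_model(n); im,d=imaging.get_image(n)
    K=np.array(M["intrinsics"]);T=np.array(M["world_from_camera"])
    v,u=np.mgrid[0:480,0:640]
    P=np.stack([(u-K[0,2])/K[0,0]*d,-(v-K[1,2])/K[1,1]*d,-d],-1)@T[:3,:3].T+T[:3,3]
    return im,d,P,M
def masks(im):
    hsv=cv2.cvtColor(im,cv2.COLOR_RGB2HSV)
    b=cv2.inRange(hsv,(100,110,40),(130,255,255))
    r=cv2.inRange(hsv,(0,130,60),(8,255,255))|cv2.inRange(hsv,(172,130,60),(180,255,255))
    return b,r
E
python3 - <<'E'
from h import *
ims=[]
for n in("scene","top"):
    im,d,P,M=cloud(n); ims.append(im); cv2.imwrite(f"pics/{n}.png",im[...,::-1])
    print({k:np.round(v,3).tolist() if k in("intrinsics","world_from_camera") else v for k,v in M.items()}, (d>0).mean())
    for c,m in zip("br",masks(im)):
        k,l,st,ce=cv2.connectedComponentsWithStats(m)
        for i in range(1,k):
            if st[i,4]>80:
                p=P[(l==i)&(d>0)]
                if len(p): print(n,c,st[i],ce[i].round(1),np.median(p,0).round(3),np.percentile(p,2,0).round(3),np.percentile(p,98,0).round(3))
cv2.imwrite("pics/both.png",cv2.resize(np.vstack(ims),(450,600)) [...,::-1])
E
```

```text
pics
{'intrinsics': [[504.058, 0.0, 316.142], [0.0, 504.058, 241.93], [0.0, 0.0, 1.0]], 'world_from_camera': [[-0.642, -0.414, 0.646, 1.162], [0.767, -0.35, 0.538, 0.583], [0.004, 0.84, 0.542, 0.562], [0.0, 0.0, 0.0, 1.0]]} 0.995869140625
scene b [  118     0   270   127 20177] [252.6  60.7] [-0.619 -1.079  0.043] [-0.862 -1.436 -0.158] [ 0.059 -0.746  0.248]
scene b [ 151  205   80   49 1499] [189.5 231.8] [ 0.668 -0.158  0.012] [ 0.588 -0.257  0.005] [ 0.703 -0.131  0.057]
scene b [ 355  224   60   37 1614] [384.5 243.5] [0.446 0.162 0.025] [0.387 0.102 0.021] [0.49  0.208 0.06 ]
scene b [ 569  326   71  154 2683] [609.3 409.7] [0.717 0.596 0.146] [0.627 0.59  0.038] [0.719 0.604 0.189]
scene r [   0   35  106  117 4077] [39.  77.4] [ 0.436 -1.131  0.149] [ 0.313 -1.627 -0.058] [ 0.618 -1.118  0.156]
scene r [ 230  179   50   31 1062] [254.5 195.4] [ 0.47  -0.175  0.026] [ 0.411 -0.235  0.02 ] [ 0.514 -0.13   0.06 ]
scene r [ 272  267   89   57 2195] [317.4 297.6] [0.661 0.171 0.011] [0.564 0.092 0.005] [0.694 0.208 0.057]
{'intrinsics': [[457.379, 0.0, 319.285], [0.0, 457.379, 238
[... 346 characters left out ...]
 [0.592 0.589 0.058] [0.668 0.593 0.092]
top b [ 395  165   59   62 1134] [416.2 203.1] [ 0.602 -0.159  0.009] [ 0.572 -0.246  0.004] [ 0.699 -0.131  0.057]
top b [ 239  256   55   55 2400] [265.9 282.9] [0.433 0.154 0.023] [0.381 0.102 0.018] [0.487 0.207 0.058]
top b [   0  365   47   69 2772] [ 20.9 396. ] [0.21  0.606 0.062] [0.147 0.599 0.01 ] [0.259 0.666 0.116]
top r [ 242  166   70   68 1163] [279.3 209.8] [0.584 0.125 0.008] [0.551 0.071 0.004] [0.683 0.206 0.057]
top r [ 398  247   55   54 2294] [425.  273.6] [ 0.457 -0.181  0.023] [ 0.406 -0.236  0.019] [ 0.511 -0.132  0.058]
top r [   0  253   62   38 1670] [ 29.2 274. ] [0.436 0.595 0.113] [0.411 0.59  0.014] [0.465 0.611 0.183]
```

View pics/top.png

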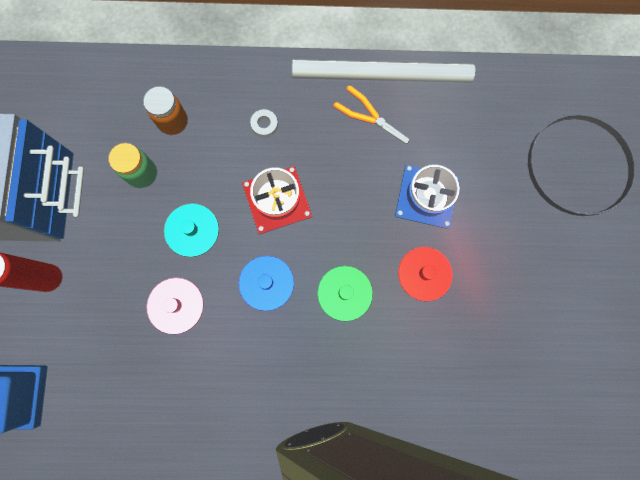

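View pics/scene.png

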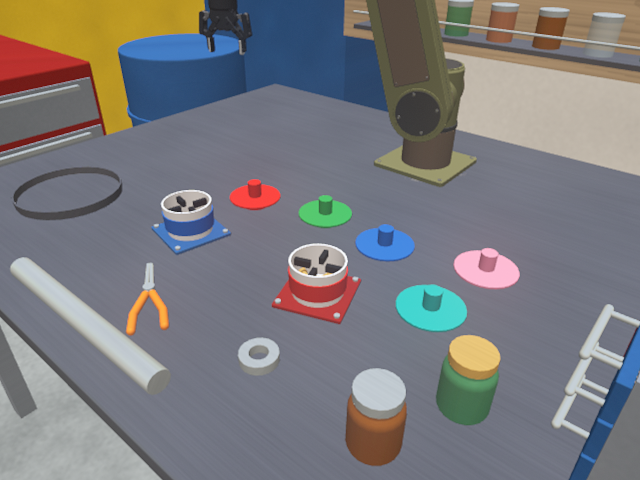

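The top view shows the blue lid at about (265,283), knob up, with the green lid to its right. The blue tub is at (434,190). The scene view agrees.

```bash
cat >> h.py <<'E'
def circ(p):
    A=np.c_[2*p,np.ones(len(p))]; s=np.linalg.lstsq(A,(p**2).sum(1),rcond=None)[0]
    return s[:2],np.sqrt(s[2]+s[:2]@s[:2])
def near(P,d,c,r,z0,z1):
    return (d>0)&(np.hypot(P[...,0]-c[0],P[...,1]-c[1])<r)&(P[...,2]>z0)&(P[...,2]<z1)
def onplane(uv,M,z):
    K=np.array(M["intrinsics"]);T=np.array(M["world_from_camera"])
    r=np.c_[(uv[:,0]-K[0,2])/K[0,0],-(uv[:,1]-K[1,2])/K[1,1],-np.ones(len(uv))]@T[:3,:3].T
    return T[:3,3]+r*((z-T[2,3])/r[:,2])[:,None]
def outline(mask,M,z):
    c=max(cv2.findContours(mask.astype(np.uint8),0,1)[0],key=cv2.contourArea)
    h=cv2.convexHull(c)[:,0].astype(float)
    q=onplane(h,M,z)[:,:2]; return cv2.minEnclosingCircle(q.astype(np.float32)),circ(q)
E
python3 - <<'E'
from h import *
for n in("top","scene"):
    im,d,P,M=cloud(n); b,r=masks(im)
    m=(b>0)&near(P,d,(.435,.154),.075,.012,.07); print(n,"lid",outline(m,M,.023))
    k=(b>0)&near(P,d,(.435,.154),.075,.051,.07); print(" knob",P[k].mean(0),k.sum(),outline(k,M,.057))
    w=near(P,d,(.64,-.19),.1,.066,.085); print(" rim",P[w].mean(0),w.sum(),np.percentile(P[w][:,2],[5,50,95]),outline(w,M,.075))
s=env.sense(); print(s["time"],s["tcp_pos"],s["tcp_rot"],s["width"],s["ft_force"])
E
```

```text
top lid (((0.4337581992149353, 0.15419723093509674), 0.057930704206228256), (array([0.43371612, 0.15427893]), np.float64(0.05748386891189751)))
 knob [0.43369669 0.15404403 0.05694976] 167 (((0.4338410496711731, 0.15369074046611786), 0.015046846121549606), (array([0.43373882, 0.15394792]), np.float64(0.014602757197819267)))
 rim [ 0.63531162 -0.19891116  0.07141831] 630 [0.06662169 0.07109187 0.07662177] (((0.6327022314071655, -0.19672232866287231), 0.05111917853355408), (array([ 0.63309327, -0.19675682]), np.float64(0.05009572648605186)))
scene lid (((0.4303056001663208, 0.1485436111688614), 0.06749732047319412), (array([0.43206446, 0.15078627]), np.float64(0.061238772783446506)))
 knob [0.43940079 0.15634318 0.05758897] 141 (((0.4385061264038086, 0.1564357429742813), 0.020604649558663368), (array([0.43854213, 0.15606331]), np.float64(0.01864054777227414)))
 rim [ 0.63682524 -0.19672734  0.07228846] 770 [0.06680228 0.07182604 0.07789808] (((0.6401059627532959, -0.19461432099342346), 0.05997906252741814), (array([ 0.63876558, -0.19385386]), np.float64(0.05562953131821129)))
0.2 [ 0.20394982 -0.5371917   0.23872658] [-3.08878112e+00 -5.66564033e-01  1.68808279e-04] 0.08527427655717935 [-0.68236086 -0.14707781  0.20320258]
```

```bash
cat > go.py <<'E'
import sys,numpy as np
from scipy.spatial.transform import Rotation as R
from cell import env
s=env.sense(); p=np.array(s["tcp_pos"]); Rm=R.from_rotvec(s["tcp_rot"]).as_matrix()
print(s["time"],p.round(4),"tilt",(Rm[:,2]).round(4),"y",Rm[:,1].round(3),s["width"],s["grip_force"],np.round(s["ft_force"],1))
for w in sys.argv[1:]:
    t=np.array(eval(w)); v=Rm.T@(t-p); n=int(np.ceil(np.linalg.norm(v)/.058)); print(w,"rows",n,(v/.4/n).round(4)); p=t
E
python3 go.py .5,-.15,.16 .4337,.154,.1 .4337,.154,.036
```

```text
0.2 [ 0.2039 -0.5372  0.2387] tilt [-3.0e-04  1.2e-03 -1.0e+00] y [ 0.355 -0.935 -0.001] 0.08527427655717935 0.0 [-0.7 -0.1  0.2]
.5,-.15,.16 rows 9 [ 0.1151 -0.0713  0.022 ]
.4337,.154,.1 rows 6 [ 0.0191 -0.1282  0.0252]
.4337,.154,.036 rows 2 [-0.      0.0001  0.08  ]
```

Emit:
{"op": "jog_arm", "data": {"steps": [[[0.115, -0.071, 0.022], [0, 0, 0]], [[0.115, -0.071, 0.022], [0, 0, 0]], [[0.115, -0.071, 0.022], [0, 0, 0]], [[0.115, -0.071, 0.022], [0, 0, 0]], [[0.115, -0.071, 0.022], [0, 0, 0]], [[0.115, -0.071, 0.022], [0, 0, 0]], [[0.115, -0.071, 0.022], [0, 0, 0]], [[0.115, -0.071, 0.022], [0, 0, 0]], [[0.115, -0.071, 0.022], [0, 0, 0]]], "jaw": 1}}

```text
time: 1.32
tcp_pos: [0.5013, -0.1502, 0.1599]
tcp_rot: [3.09, 0.567, 0.0]
ft_force: [0.9, 0.0, -0.2]
width: 0.0857
grip_force: 0.0
```

Emit:
{"op": "jog_arm", "data": {"steps": [[[0.019, -0.128, 0.025], [0, 0, 0]], [[0.019, -0.128, 0.025], [0, 0, 0]], [[0.019, -0.128, 0.025], [0, 0, 0]], [[0.019, -0.128, 0.025], [0, 0, 0]], [[0.019, -0.128, 0.025], [0, 0, 0]], [[0.019, -0.128, 0.025], [0, 0, 0]], [[0, 0, 0], [0, 0, 0]], [[0, 0, 0], [0, 0, 0]]]}}

```text
time: 2.33
tcp_pos: [0.4341, 0.1516, 0.1001]
tcp_rot: [3.089, 0.569, 0.0]
ft_force: [0.1, -0.3, 0.2]
width: 0.0851
grip_force: 0.0
```

```bash
python3 go.py .4337,.154,.036; python3 - <<'E'
from h import *
im,d,P,M=cloud("wrist"); b,r=masks(im); cv2.imwrite("pics/w1.png",im[...,::-1])
k=(b>0)&near(P,d,(.435,.154),.05,.052,.07); print(k.sum(),P[k].mean(0) if k.any() else 0, outline(k,M,.057) if k.any() else 0)
E
```

```text
2.325 [0.4341 0.1516 0.1001] tilt [ 1.e-04 -5.e-04 -1.e+00] y [ 0.356 -0.934  0.001] 0.08513062464305804 0.0 [ 0.1 -0.3  0.2]
.4337,.154,.036 rows 2 [ 0.0006 -0.003   0.0802]
2115 [0.43531656 0.15515177 0.05674997] (((0.43533021211624146, 0.15484532713890076), 0.01563752442598343), (array([0.43518696, 0.15507915]), np.float64(0.01502654433752239)))
```

View pics/w1.png

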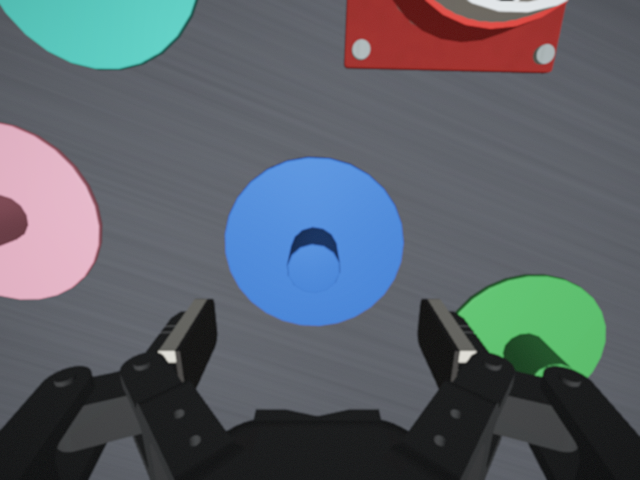

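The wrist view shows the blue knob at (313,268), centred between the open jaws with the way down clear. I'll descend and grip.

Emit:
{"op": "jog_arm", "data": {"steps": [[[0.002, -0.003, 0.055], [0, 0, 0]], [[0.001, -0.003, 0.055], [0, 0, 0]], [[0, 0, 0.05], [0, 0, 0]], [[0, 0, 0], [0, 0, 0]], [[0, 0, 0], [0, 0, 0]]]}}

```text
time: 3.0
tcp_pos: [0.4351, 0.1536, 0.0367]
tcp_rot: [3.09, 0.564, 0.001]
ft_force: [-0.8, -0.1, 0.2]
width: 0.0854
grip_force: 0.0
```

Emit:
{"op": "jog_arm", "data": {"steps": [[[0, 0, 0], [0, 0, 0]], [[0, 0, 0], [0, 0, 0]], [[0, 0, 0], [0, 0, 0]], [[0, 0, 0], [0, 0, 0]], [[0, 0, 0], [0, 0, 0]], [[0, 0, 0], [0, 0, 0]], [[0, 0, 0], [0, 0, 0]], [[0, 0, 0], [0, 0, 0]]], "jaw": -1, "force": 90}}

```text
time: 4.0
tcp_pos: [0.4346, 0.1545, 0.0368]
tcp_rot: [-3.09, -0.567, -0.002]
ft_force: [-0.8, -2.0, 6.4]
width: 0.0276
grip_force: 88.2
```

Emit:
{"op": "jog_arm", "data": {"steps": [[[0, 0, -0.05], [0, 0, 0]], [[0, 0, -0.09], [0, 0, 0]], [[0, 0, -0.1], [0, 0, 0]], [[0, 0, -0.1], [0, 0, 0]], [[0, 0, 0], [0, 0, 0]], [[0, 0, 0], [0, 0, 0]]]}}

```text
time: 4.75
tcp_pos: [0.4335, 0.1543, 0.1716]
tcp_rot: [3.09, 0.567, -0.001]
ft_force: [-0.4, -0.1, -1.6]
width: 0.0277
grip_force: 88.6
```

```bash
python3 go.py .633,-.197,.17
```

```text
4.75 [0.4335 0.1543 0.1716] tilt [-9.e-04 -2.e-04 -1.e+00] y [ 0.355 -0.935 -0.   ] 0.027660691505353063 88.59853506088257 [-0.4 -0.1 -1.6]
.633,-.197,.17 rows 7 [0.0221 0.1426 0.0005]
```

Emit:
{"op": "jog_arm", "data": {"steps": [[[0.022, 0.1425, 0], [0, 0, 0]], [[0.022, 0.1425, 0], [0, 0, 0]], [[0.022, 0.1425, 0], [0, 0, 0]], [[0.022, 0.1425, 0], [0, 0, 0]], [[0.022, 0.1425, 0], [0, 0, 0]], [[0.022, 0.1425, 0], [0, 0, 0]], [[0.022, 0.1425, 0], [0, 0, 0]], [[0, 0, 0], [0, 0, 0]], [[0, 0, 0], [0, 0, 0]], [[0, 0, 0], [0, 0, 0]]]}}

```text
time: 6.0
tcp_pos: [0.6321, -0.1952, 0.1709]
tcp_rot: [-3.088, -0.568, 0.004]
ft_force: [-1.0, 0.1, -0.2]
width: 0.0278
grip_force: 89.0
```

```bash
python3 go.py; python3 - <<'E'
from h import *
ims=[]
for n in("top","scene","wrist"):
    im,d,P,M=cloud(n); b,r=masks(im); cv2.imwrite(f"pics/c_{n}.png",im[...,::-1])
    m=(b>0)&near(P,d,(.635,-.197),.08,.12,.2)
    if m.sum()<50: print(n,"few",m.sum()); continue
    q=P[m&(np.abs(P[...,2]-np.percentile(P[m][:,2],40))<.006)]
    A=np.c_[q[:,:2]-q[:,:2].mean(0),np.ones(len(q))]; f=np.linalg.lstsq(A,q[:,2],rcond=None)[0]
    print(n,m.sum(),"plane",f.round(4),"z pct",np.percentile(P[m][:,2],[5,40,95]).round(4),outline(m,M,f[2]),"lo/hi",q.min(0).round(3),q.max(0).round(3))
    w=near(P,d,(.633,-.197),.06,.07,.085)&(b==0); print(" rim",w.sum(), circ(P[w][:,:2]) if w.sum()>20 else 0)
a=cv2.imread("pics/c_scene.png")[100:340,60:380]; b=cv2.imread("pics/c_wrist.png")
cv2.imwrite("pics/c.png",np.hstack([cv2.resize(a,(400,300)),cv2.resize(b,(400,300))]))
E
```

```text
6.0 [ 0.6321 -0.1952  0.1709] tilt [-0.0029  0.0014 -1.    ] y [ 0.356 -0.935 -0.002] 0.02783191716779906 88.9739441871643 [-1.   0.1 -0.2]
top 1169 plane [-0.0059  0.0019  0.157 ] z pct [0.1546 0.1567 0.1616] (((0.631473183631897, -0.19120776653289795), 0.05736040323972702), (array([ 0.63105588, -0.18211215]), np.float64(0.05028660548583047))) lo/hi [ 0.574 -0.211  0.152] [ 0.689 -0.137  0.163]
 rim 135 (array([ 0.63269368, -0.19598324]), np.float64(0.04578383155839266))
scene 1263 plane [-0.0099 -0.0092  0.1598] z pct [0.154  0.1598 0.1914] (((0.6276105642318726, -0.2050345540046692), 0.08966964483261108), (array([ 0.62891537, -0.20291123]), np.float64(0.0714217802964025))) lo/hi [ 0.576 -0.25   0.154] [ 0.692 -0.136  0.166]
 rim 562 (array([ 0.63649347, -0.19692108]), np.float64(0.04402405595792679))
wrist 34458 plane [-0.0019 -0.0002  0.158 ] z pct [0.157  0.1579 0.1921] (((0.6325674057006836, -0.19453200697898865), 0.05784330144524574), (array([ 0.63265021, -0.19468617]), np.float64(0.05731836195816452))) lo/hi [ 0.575 -0.252  0.154] [ 0.69  -0.137  0.164]
 rim 437 (array([ 0.64069008, -0.19562961]), np.float64(0.04193759966669082))
```

View pics/c.png

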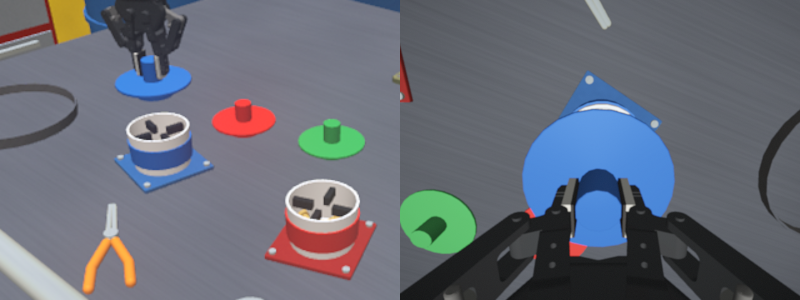

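The left crop shows the lid held level above the blue tub. The right (wrist) crop shows the flange centred on the knob between the pads. The offset to the tub centre is about 2 mm, so I'll correct that and go down.

Emit:
{"op": "jog_arm", "data": {"steps": [[[0, 0.005, 0.03], [0, 0, 0]], [[0, 0, 0.04], [0, 0, 0]], [[0, 0, 0.04], [0, 0, 0]], [[0, 0, 0.03], [0, 0, 0]], [[0, 0, 0.01], [0, 0, 0]], [[0, 0, 0], [0, 0, 0]], [[0, 0, 0], [0, 0, 0]]]}}

```text
time: 7.02
tcp_pos: [0.6347, -0.1989, 0.1127]
tcp_rot: [3.089, 0.566, 0.002]
ft_force: [0.8, -0.2, -0.9]
width: 0.0279
grip_force: 89.0
```

Emit:
{"op": "jog_arm", "data": {"steps": [[[0, 0, 0.006], [0, 0, 0]], [[0, 0, 0.005], [0, 0, 0]], [[0, 0, 0], [0, 0, 0]], [[0, 0, 0], [0, 0, 0]]]}}

```text
time: 7.52
tcp_pos: [0.6342, -0.1986, 0.1077]
tcp_rot: [-3.09, -0.567, -0.0]
ft_force: [-0.6, 0.1, -1.2]
width: 0.0276
grip_force: 89.0
```

Emit:
{"op": "jog_arm", "data": {"steps": [[[-0.002, -0.002, 0.002], [0, 0, 0]], [[0, 0, 0.003], [0, 0, 0]], [[0, 0, 0.003], [0, 0, 0]], [[0, 0, 0], [0, 0, 0]], [[0, 0, 0], [0, 0, 0]]]}}

```text
time: 8.15
tcp_pos: [0.6331, -0.1981, 0.1058]
tcp_rot: [3.09, 0.567, 0.001]
ft_force: [-2.4, 1.1, 6.8]
width: 0.0276
grip_force: 89.3
```

Emit:
{"op": "jog_arm", "data": {"steps": [[[0, 0, 0.005], [0, 0, 0]], [[0, 0, 0.005], [0, 0, 0]], [[0, 0, 0], [0, 0, 0]], [[0, 0, 0], [0, 0, 0]]]}}

```text
time: 8.65
tcp_pos: [0.6331, -0.1981, 0.1027]
tcp_rot: [3.09, 0.567, 0.002]
ft_force: [-3.1, 1.2, 10.8]
width: 0.0276
grip_force: 89.6
```

Emit:
{"op": "jog_arm", "data": {"steps": [[[0, 0, 0.005], [0, 0, 0]], [[0, 0, 0.005], [0, 0, 0]], [[0, 0, 0.005], [0, 0, 0]], [[0, 0, 0], [0, 0, 0]], [[0, 0, 0], [0, 0, 0]]]}}

```text
time: 9.28
tcp_pos: [0.6331, -0.1981, 0.0967]
tcp_rot: [3.09, 0.567, 0.002]
ft_force: [-3.3, 1.9, 11.4]
width: 0.0279
grip_force: 89.7
```

Emit:
{"op": "jog_arm", "data": {"steps": [[[0, 0, 0.005], [0, 0, 0]], [[0, 0, 0.003], [0, 0, 0]], [[0, 0, 0], [0, 0, 0]], [[0, 0, 0], [0, 0, 0]]]}}

```text
time: 9.78
tcp_pos: [0.6331, -0.1982, 0.0941]
tcp_rot: [3.089, 0.567, 0.002]
ft_force: [-3.2, 2.3, 12.8]
width: 0.028
grip_force: 90.3
```

Emit:
{"op": "jog_arm", "data": {"steps": [[[0, 0, 0.004], [0, 0, 0]], [[0, 0, 0], [0, 0, 0]], [[0, 0, 0], [0, 0, 0]]]}}

```text
time: 10.15
tcp_pos: [0.6331, -0.1982, 0.094]
tcp_rot: [3.089, 0.567, 0.003]
ft_force: [-5.7, 1.6, 21.1]
width: 0.0277
grip_force: 91.0
```

Emit:
{"op": "jog_arm", "data": {"steps": [[[0, 0, 0.003], [0, 0, 0]], [[0, 0, 0], [0, 0, 0]], [[0, 0, 0], [0, 0, 0]]]}}

```text
time: 10.52
tcp_pos: [0.6331, -0.1982, 0.094]
tcp_rot: [3.089, 0.567, 0.004]
ft_force: [-8.4, 2.3, 27.6]
width: 0.028
grip_force: 91.7
```

Emit:
{"op": "jog_arm", "data": {"steps": [[[0, 0, 0.005], [0, 0, 0]], [[0, 0, 0], [0, 0, 0]], [[0, 0, 0], [0, 0, 0]]]}}

```text
time: 10.9
tcp_pos: [0.6332, -0.1982, 0.0939]
tcp_rot: [3.088, 0.566, 0.005]
ft_force: [-12.1, 4.4, 36.2]
width: 0.0275
grip_force: 92.8
```

```bash
python3 - <<'E'
from h import *
for n in("wrist",):
    im,d,P,M=cloud(n); b,r=masks(im)
    m=(b>0)&near(P,d,(.633,-.197),.058,.07,.095); q=P[m&(np.abs(P[...,2]-np.median(P[m][:,2]))<.004)]
    A=np.c_[q[:,:2]-q[:,:2].mean(0),np.ones(len(q))]; print(n,len(q),np.linalg.lstsq(A,q[:,2],rcond=None)[0].round(4))
E
```

```text
wrist 28264 [-0.0004 -0.0005  0.0801]
```

The flange top is at 80.1 mm and level, so the lid is home. I'll take off the load and let go.

Emit:
{"op": "jog_arm", "data": {"steps": [[[0, 0, -0.005], [0, 0, 0]], [[0, 0, -0.005], [0, 0, 0]], [[0, 0, 0], [0, 0, 0]]]}}

```text
time: 11.32
tcp_pos: [0.6331, -0.1982, 0.094]
tcp_rot: [3.089, 0.567, 0.002]
ft_force: [-6.1, 1.3, 17.8]
width: 0.0277
grip_force: 90.4
```

Emit:
{"op": "jog_arm", "data": {"steps": [[[0, 0, 0], [0, 0, 0]], [[0, 0, 0], [0, 0, 0]], [[0, 0, 0], [0, 0, 0]], [[0, 0, 0], [0, 0, 0]], [[0, 0, 0], [0, 0, 0]], [[0, 0, 0], [0, 0, 0]]], "jaw": 1}}

```text
time: 12.08
tcp_pos: [0.6331, -0.1982, 0.0903]
tcp_rot: [-3.09, -0.567, 0.0]
ft_force: [-0.1, 0.3, -0.8]
width: 0.0858
grip_force: 0.0
```

Emit:
{"op": "jog_arm", "data": {"steps": [[[0, 0, -0.04], [0, 0, 0]], [[0, 0, -0.06], [0, 0, 0]], [[0, 0, -0.1], [0, 0, 0]], [[0, 0, -0.1], [0, 0, 0]], [[0, 0, 0], [0, 0, 0]], [[0, 0, 0], [0, 0, 0]]]}}

```text
time: 12.82
tcp_pos: [0.633, -0.1982, 0.2113]
tcp_rot: [3.09, 0.567, 0.001]
ft_force: [0.0, -0.4, -0.5]
width: 0.0853
grip_force: 0.0
```

```bash
python3 - <<'E'
from h import *
for n in("wrist","scene"):
    im,d,P,M=cloud(n); b,r=masks(im); cv2.imwrite(f"pics/e_{n}.png",im[...,::-1])
    m=(b>0)&near(P,d,(.633,-.197),.058,.07,.095); q=P[m&(np.abs(P[...,2]-np.median(P[m][:,2]))<.004)]
    A=np.c_[q[:,:2]-q[:,:2].mean(0),np.ones(len(q))]; print(n,len(q),np.linalg.lstsq(A,q[:,2],rcond=None)[0].round(4))
a=cv2.imread("pics/e_scene.png")[100:340,60:380]; b=cv2.imread("pics/e_wrist.png")
cv2.imwrite("pics/e.png",np.hstack([cv2.resize(a,(400,300)),cv2.resize(b,(400,300))]))
E
```

```text
wrist 14182 [-0.0001  0.      0.0802]
scene 1036 [-0.0045 -0.006   0.0826]
```

View pics/e.png

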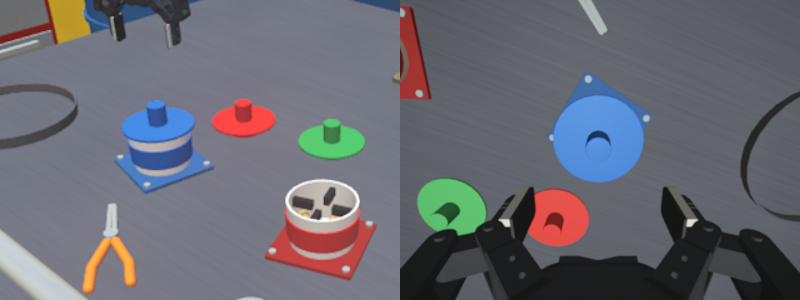

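The blue lid is level on the blue tub's rim with its flange top at 80 mm, the gripper is clear, and the red lid and red tub haven't been touched.

```bash
python3 -c "
from cell import job; print(job.hand_in())"
```

```text
the job is handed in; nothing more can be done
None
```

The blue lid is pressed fully home and level on the blue-banded tub and let go, the red lid and red tub were not touched, and the job was handed in at about 13 s.

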